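Set a torch cradle to its mark and lay the torch in it

ROBOT

A 6-joint arm with a two-finger parallel gripper is mounted at the origin on the work surface. World frame = base frame: x ahead of the robot, y to its left, z up, the work surface at z = 0. Lengths are in mm, angles in rad, forces in N, time in s.
With the tool pointing down it reaches from about 350 to 875 mm from the base axis. Payload 4.2 kg.
Tool frame: the origin (TCP) lies midway between the tips of the shut fingers; the grasp point (between the pads) lies 19 mm behind it; z points along the fingers, y is the line along which they close (so a half turn about z gives the same grasp; the last joint's range is limited). The gripper opens to 85 mm and grips with 20 to 120 N. Pads are 22 mm wide; open, the fingers measure 114 mm over their backs; the gripper's body (76 mm by 85 mm) begins 54 mm behind the grasp point. The pads swing forward as they close: fully open they stand 13 mm farther back than shut.
Start: joints at [1.374, 0.385, 0.008, 0, -1.194, -0.259], TCP at [275.079, 561.187, 231.312] pointing down, gripper open.
Joint ranges: [-3.14, 3.14], [-1.21, 2.06], [-1.07, 1.41], [-3.16, 2.05], [-2.99, -0.16], [-3.1, 3.1]. Speed limits (rad/s): [2.79, 2.79, 3.14, 3.14, 3.14, 3.14].

INTERFACE

Orientations are given as a unit quaternion [x, y, z, w].
In Python, from bench import sensors, get_image, camera_params, job_done gives the robot as it stands.
- The arm moves only by the tool servo_tool, never from a script. Its argument "motion" is a list of rows, each an object with "travel": the shift along the tool's x, y, z as a fraction of full scale, a list of three; "rot": the turn, a rotation vector about the tool's x, y, z as a fraction of full scale, a list of three; "hand": the opening, from 0 (shut) to 1 (fully open). In form: [{"travel": [x, y, z], "rot": [wx, wy, wz], "hand": hand}, ...]. A call has 1 to 10 rows; each row shifts and turns the commanded pose from where the row before left it, along the tool's axes as they then stand; what a row does not reach is not made up. Full scale, the value 1, is 25 cm for a shift and 360 degrees for a turn. A row lasts 1/12 s, in which the tool goes at most 41.7 mm and 7.16 degrees, less where a joint would pass 70% of its speed; a pose out of reach is approached as far as the arm can. A call with a number of a shift or a turn outside -1 to 1 is refused whole. A call with a gripper value outside its range is refused whole. The fingers move at their own pace and stop on an object; the grip force is fixed at half the most. Time passes only in rows, so rows that do not move let the fingers close. It gives the time, the measured TCP pose, the force, the opening and the grip force at its end, in the units of the state.
- sensors.read_state(): the state, without advancing time (a new reading comes with each control period).
- get_image(name): name is "scene" or "top" or "wrist"; returns (picture, depth): 480x640x3 uint8, red, green, blue; 480x640 float32, mm along the optical axis (not along the pixel's ray), 0 where there is no reading.
- camera_params(name): a dict with "camera_matrix" (3x3 intrinsics, pixels), "R" (3x3) and "t" (3): a world point X has camera coordinates R X + t; the wrist camera has in their place "mount" (4x4, takes a point from camera to tool coordinates, whose origin is the TCP and whose axes are the flange's). Camera axes: x right, y down, z forward; pixel columns grow to the right and rows downward; lengths in mm; the calibration is good to about 2 mm. A picture is of the moment at which its call begins: read the wrist's pose just before it. camera_params takes no time and is no camera call.
- job_done(): hands the job in; it is judged then, once.
The state is a dict: "clock": time; "joints": joint angles; "joint_vel": joint speeds; "joint_efforts": joint torques, N m; "position": TCP position; "ee_rot": TCP orientation; "contact_force": force on the tool from outside, world axes, zero at the start; "wrist_torque": the same for the moment, N m; "gripper_width": finger opening in mm; "grasp_force": force on a finger pad.
Only numpy, scipy, OpenCV 4.12 (cv2) and the standard library are available. Lean on these libraries where they do the work, as an engineer would, in place of code of your own. Each camera call takes 0.05 s, during which the arm holds its last target. There are 200 camera calls.

TASK

On the jeweller's bench, screw the brass cradle of the torch stand clockwise (seen from above) until its red nose points at the white mark on the base and stays there once you let go; it springs back a little when released, so check it, but never force it far past the mark or bend the slender post. Then lay the blue pen torch gently in the cradle's two forks, centred, with its nozzle out over the red nose. Leave the caliper, the file and the pot of burs where they are.

Things in the scene. Friction and masses are not known exactly. Their poses are not given: they have to be found in the camera images.
- cradle_bar (a point): Grip point of the brass cradle, on its turning axis, 10 mm below the top of its straight bar (64 mm long, 14 wide, 24 high). Pinch the bar across its width from above, midway between the two forks: 46 mm of clear bar; the forks rise 23 mm above the bar and reach 17 mm either side. About 50 mm of clear space below the bar beside the post. x runs along the bar to the red nose, z up.
- cradle: The cradle on its right-hand thread: clockwise from above screws it down 1.5 mm per rad. At the start the mark lies 1.0 to 2.8 rad clockwise of the nose (two or three grips). The thread stiffens as it goes (to 0.25-0.45 N m at the mark), meets no stop near the mark and stays where it is left. Origin on the axis at the stand's foot, up to 4 mm above the bench; x to the nose.
- stand: The stand, fixed to the bench. The cradle is springy on its thread, about 1.2 N m per rad of twist: let go near the mark after a clockwise turn, it springs back anticlockwise 0.15 to 0.35 rad, more where the thread is stiffer; after an anticlockwise turn, 0.02 to 0.2 rad the other way. Black round base 110 mm across, 30 mm high; origin under its centre, on the turning axis.
- nose (a point): End of the red pointer (8 mm wide, 6 mm high) at the front of the cradle bar, 50 mm from the turning axis, 4 mm below the bar's top; x points outward along the bar.
- mark (a point): Point on the white line (5 mm wide) on the grey ring that lies on the stand's base, 50 mm from the turning axis, 33 mm above the bench; the line goes on down the edge of the base. x points outward along the line. The ring does not turn. The nose has reached the mark when it stands straight above it.
- dial: The fixed grey index ring, 100 mm across, on the round black base (110 mm across, 30 mm high). Origin on the turning axis at bench height; x points to the white mark, z up.
- post_top (a point): On the slender brass post (10 mm across) 65 mm above the bench, below the thread. The post is springy sideways, about 5 N per mm; a side push over about 25 N bends it by over 5 mm and spoils it.
- cradle_seat (a point): Where the middle of the torch axis lies when the torch rests in the cradle: on the turning axis, 22 mm above the bar's top. The two forks are upward open Vs at 27 mm either side of it, 8 mm thick. x points toward the red nose, z up. Moves with the cradle.
- torch_mid (a point): Middle of the blue pen torch, on its axis: the place to grip it from above, across its width. A rigid round pen 18 mm across, 139 mm long (62 behind this point, 77 ahead), about 0.12 kg. At the start it lies level in two V supports of a fixed wooden rest, 36 mm either side of this point, axis 42 mm above the bench, 30 mm above the rest's foot plate. x points to the brass nozzle.
- torch_tip (a point): Tip of the torch's brass nozzle, 77 mm ahead of the middle of the torch.
- caliper: Blue and steel caliper, 190 mm long, 14 mm high, lying loose on the bench; leave alone. Origin under its beam's middle.
- file: Flat file with a blue handle, 223 mm long, 26 mm high, lying loose on the bench; leave alone. Origin on the bench under its middle.
- bur_pot: White pot of small burs, 54 mm across, 58 mm high with the burs, standing loose on the bench; leave alone. Origin at the centre of its underside.
Things that resemble listed ones, but are neither listed nor needed, are in the scene too. Of the things like the stand, leave any that is turquoise; of the rest the smaller one is meant.

How it is judged:
By the outcome, as a careful person would: the job done as asked, in the order asked, and still so for the second after the job is handed in, with the robot touching nothing.
It also fails if it takes over 72 s, if anything falls off the work surface, if the arm or the gripper's body presses on something with over 40 N, if the wrist force passes 120 N, or if a joint passes its speed limit or range.

## Working session

There is one attempt and no reset: what is moved stays moved. The work goes in short steps, Python scripts to look and compute and a tool call to move; the robot and the scene stay as the last step left them, time stands still between calls to the robot, and variables do not carry over. Pictures are saved under pics/ and viewed, at most 10 in all, crops included, and the job is handed in when it is done.

Besides the shell and the picture viewer there is one more tool, called after ">>>" as a command line: name --argument value ..., lists and objects as JSON in quotes. servo_tool: Moves the arm, as the interface text tells. Its arguments: {"type":"object","properties":{"motion":{"type":"array"}},"required":["motion"]}

```bash
ls; mkdir -p pics
cat > h.py <<'E'
import numpy as np, cv2
from bench import sensors, get_image, camera_params, job_done
from scipy.spatial.transform import Rotation as Rn
def cloud(name):
    s=sensors.read_state(); im,d=get_image(name); p=camera_params(name); K=np.array(p["camera_matrix"])
    v,u=np.mgrid[:480,:640]; C=np.stack([(u-K[0,2])/K[0,0]*d,(v-K[1,2])/K[1,1]*d,d],-1)
    if name=="wrist":
        M=np.array(p["mount"]); T=C@M[:3,:3].T+M[:3,3]
        W=T@Rn.from_quat(s["ee_rot"]).as_matrix().T+np.array(s["position"])
    else:
        R=np.array(p["R"]);t=np.array(p["t"]); W=(C-t)@R
    W[d<=0]=np.nan
    return im,d,W
def save(n,im): cv2.imwrite(f"pics/{n}.png",im[:,:,::-1])
E
python3 - <<'E'
from h import *
for n in("scene","top"):
    im,d,W=cloud(n); save(n+"0",im); np.savez(n+"0.npz",im=im,W=W)
print(sensors.read_state()); print(camera_params("wrist"))
for n in("scene","top"): print(camera_params(n))
E
```

```text
pics
{'clock': 0.1, 'joints': array([ 1.37362298e+00,  3.85486015e-01,  6.75863527e-03, -4.58382256e-04,
       -1.19398866e+00, -2.58569447e-01]), 'joint_vel': array([ 9.31155128e-05, -4.33360156e-04,  2.73494544e-03,  6.04480000e-04,
        4.14708918e-04, -1.65416368e-03]), 'joint_efforts': array([-7.77425121e-04, -3.93319309e+01,  1.88929206e+01,  4.19804737e+00,
       -2.58591775e-03,  5.41977172e-06]), 'position': array([274.84674223, 560.74155495, 230.3221517 ]), 'ee_rot': array([ 9.74129891e-01, -2.25986700e-01, -1.83469549e-04,  9.65940786e-04]), 'contact_force': array([-0.13701518,  0.74161253,  0.64024869]), 'wrist_torque': array([-0.04496984,  0.0584336 ,  0.06961678]), 'grasp_force': 0.0, 'gripper_width': 85.76420554664665}
{'camera_matrix': array([[377.52730191,   0.        , 323.24762558],
       [  0.        , 377.52730191, 232.93994536],
       [  0.        ,   0.        ,   1.        ]]), 'mount': array([[ 6.48540568e-04, -9.64435145e-01, -2.64318804e-01,
         6.57723882e+01],
       [ 9.99999580e-01,  4.54421209e-04,  7.95556383e-04,
        -9.37649651e-02],
[... 235 characters left out ...]
7732],
       [  0.        , 462.42317616, 242.4635108 ],
       [  0.        ,   0.        ,   1.        ]]), 'R': array([[ 0.34822322,  0.93739539, -0.00551998],
       [ 0.6060532 , -0.22962091, -0.76156008],
       [-0.71515041,  0.2618475 , -0.64807081]]), 't': array([-143.67282614, -253.73381804, 1287.26484063])}
{'camera_matrix': array([[457.11835118,   0.        , 318.65771572],
       [  0.        , 457.11835118, 230.83732699],
       [  0.        ,   0.        ,   1.        ]]), 'R': array([[-0.01055548, -0.99993012,  0.00532337],
       [-0.97873974,  0.00924097, -0.20489782],
       [ 0.20483431, -0.00737299, -0.97876889]]), 't': array([-52.52071221, 530.13431228, 748.40346059])}
```

View pics/scene0.png

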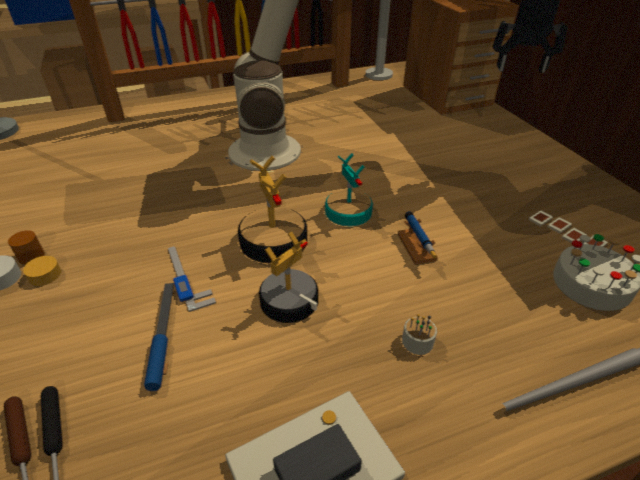

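View pics/top0.png

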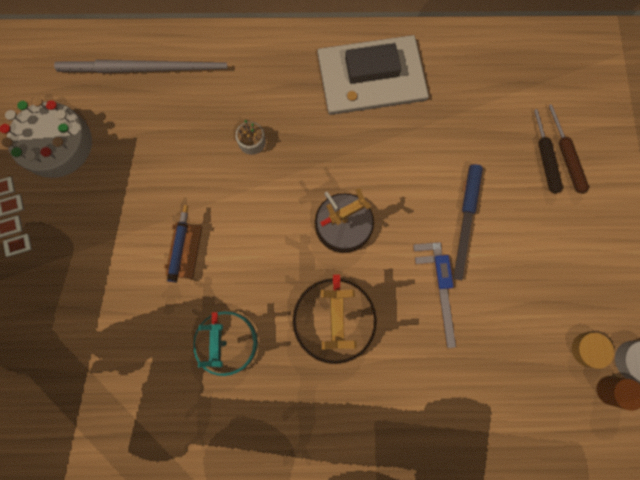

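The smaller brass stand is at top px (344,222), with its red nose at (326,222) and the white mark at (332,200). The torch is at (180,245) with its nozzle at (184,210). Next I'll measure these points.

```bash
cat > meas.py <<'E'
from h import *
for n,box,tb in(("top",(185,255,305,410),(195,285,160,200)),("scene",(228,325,250,325),(205,265,395,440))):
    z=np.load(n+"0.npz"); im=z["im"].astype(int); W=z["W"]; hsv=cv2.cvtColor(z["im"],cv2.COLOR_RGB2HSV).astype(int)
    H,S,V=hsv[...,0],hsv[...,1],hsv[...,2]
    def sub(b): m=np.zeros((480,640),bool); m[b[0]:b[1],b[2]:b[3]]=1; return m
    m=sub(box); Z=W[...,2]
    def rep(k,mm):
        P=W[mm]; print(n,k,len(P),np.round(np.nanmedian(P,0),1),np.round(np.nanpercentile(P,[5],axis=0),1),np.round(np.nanpercentile(P,[95],axis=0),1)) if len(P) else print(n,k,0)
    rep("red",m&((H<6)|(H>174))&(S>170)&(V>80)&(Z>50))
    rep("white",m&(S<60)&(V>150)&(Z>15)&(Z<50))
    rep("brassbar",m&(Z>70)&(Z<112)&(S>120)&(H>10)&(H<30))
    rep("high",m&(Z>112))
    P=W[m&(Z>25)&(Z<38)]
    c,r=cv2.minEnclosingCircle(P[:,:2].astype(np.float32)); print("base",c,r)
    t=sub(tb); rep("torchblue",t&(H>100)&(H<125)&(S>120)&(Z>25)); 
    P=W[t&(Z>36)]; P=P[~np.isnan(P[:,0])]; mu=np.median(P,0); ev=np.linalg.svd(P-P.mean(0))[2][0]; q=(P-mu)@ev
    print("torch",mu,ev,q.min(),q.max(), P.mean(0)+0*ev, "mid range",mu+ev*(q.min()+q.max())/2)
    print("Zmax",np.nanmax(Z[m]))
E
python3 meas.py
```

```text
top red 43 [533.2 -68.  110.5] [[529.2 -74.6 108.5]] [[537.9 -63.  112.7]]
top white 13 [587.2 -83.   32.5] [[579.7 -88.4  30.4]] [[596.4 -78.7  35. ]]
top brassbar 194 [ 552.4 -106.6  110.3] [[ 538.  -127.6   92.3]] [[564.3 -82.5 111.8]]
top high 369 [ 553.6 -106.   125.5] [[ 530.1 -134.2  112.3]] [[578.2 -73.4 136. ]]
base (557.6834716796875, -101.19505310058594) 59.26584243774414
top torchblue 0
torch [504.67160883 189.93854525  47.12666214] [-0.99149274  0.12929523  0.01499661] -77.87005751129618 60.6910635147383 [505.9388857  190.42525443  46.55269497] mid range [513.1880327  188.82796424  46.99784882]
Zmax 138.3656460970885
scene red 19 [538.5 -67.7 111.3] [[535.  -72.5 109.3]] [[542.1 -62.6 112.9]]
scene white 24 [589.1 -84.4  32.4] [[578.3 -89.9  30.9]] [[602.  -76.2  34.7]]
scene brassbar 325 [ 563.9 -106.6  101.7] [[ 547.4 -133.7   90.9]] [[575.3 -77.7 111.6]]
scene high 362 [ 556.  -102.3  122.8] [[ 532.9 -135.2  112.3]] [[578.3 -76.2 136.4]]
base (505.4109191894531, -73.70020294189453) 114.29647064208984
scene torchblue 221 [503.8 188.3  49. ] [[463.2 180.6  42.6]] [[543.6 197.2  51.7]]
torch [518.65284685 187.88186112  47.40716268] [ 0.99202545 -0.12441127 -0.02018283] -73.2724807053897 66.53755058782816 [515.58498123 188.59019984  46.54577086] mid range [515.31223582 188.30081172  47.47512766]
Zmax 138.52580496541995
```

```bash
cat >> h.py <<'E'
def go(target,yaw):
    "print shift in tool axes (fractions) and rot z fraction; rot applied after shift"
    s=sensors.read_state(); R=Rn.from_quat(s["ee_rot"]).as_matrix()
    d=R.T@(np.array(target)-s["position"])/250; y=np.arctan2(R[1,0],R[0,0])
    print("shift",np.round(d,4),"rotz",round(float(-((yaw-y+np.pi/2)%np.pi-np.pi/2)/2/np.pi),4),"yaw now",round(float(y),3),"tilt",np.round(R[:2,2],4),"pos",np.round(s["position"],1),"j6",round(float(s["joints"][5]),3))
E
python3 - <<'E'
from h import *
from scipy.optimize import least_squares
z=np.load("top0.npz"); W=z["W"]; Z=W[...,2]
for lo,hi,n in((20,40,"base"),):
    m=np.zeros((480,640),bool); m[180:262,300:395]=1
    P=W[m&(Z>28)&(Z<36)][:,:2]; f=least_squares(lambda c: np.clip(np.hypot(*(P-c).T)-55,0,10)+0*0,[557,-101]); 
    # ring outer boundary: maximise points within 54
    best=max(((np.hypot(P[:,0]-x,P[:,1]-y)<54).sum()-0,x,y) for x in range(540,575) for y in range(-115,-88)); print(f.x,best,len(P))
    b=[(x,y) for x in range(540,575) for y in range(-115,-88) if (np.hypot(P[:,0]-x,P[:,1]-y)<56).sum()>=max(0,len(P)*.985)]; print(np.mean(b,0) if b else 0)
m=np.zeros((480,640),bool); m[270:370,285:385]=1; P=W[m&(Z>20)]; print("big",P.min(0),P.max(0))
go([556,-102,205],-1.05)
E
```

```text
[ 557.76608781 -102.14037377] (np.int64(1841), 555, -104) 1857
[ 554.19354839 -103.56989247]
big [ 303.68590228 -156.23940102   29.29324322] [449.04223035  -9.94377436 182.30037669]
shift [2.1769 1.8848 0.1052] rotz 0.0946 yaw now -0.456 tilt [-0.0008 -0.0018] pos [274.8 560.7 230.3] j6 -0.259
```

>>> servo_tool --motion '[{"travel": [0.109, 0.094, 0], "rot": [0, 0, 0], "hand": 1}, {"travel": [0.109, 0.094, 0], "rot": [0, 0, 0], "hand": 1}, {"travel": [0.109, 0.094, 0], "rot": [0, 0, 0], "hand": 1}, {"travel": [0.109, 0.094, 0], "rot": [0, 0, 0], "hand": 1}, {"travel": [0.109, 0.094, 0], "rot": [0, 0, 0], "hand": 1}, {"travel": [0.109, 0.094, 0], "rot": [0, 0, 0], "hand": 1}, {"travel": [0.109, 0.094, 0], "rot": [0, 0, 0], "hand": 1}, {"travel": [0.109, 0.094, 0], "rot": [0, 0, 0], "hand": 1}, {"travel": [0.109, 0.094, 0], "rot": [0, 0, 0], "hand": 1}, {"travel": [0.109, 0.094, 0], "rot": [0, 0, 0], "hand": 1}]'

```text
clock: 0.93
position: [416.3, 228.4, 231.1]
ee_rot: [0.974, -0.226, -0.0, 0.0]
contact_force: [0.0, 0.5, -0.3]
gripper_width: 85.7
grasp_force: 0.0
```

>>> servo_tool --motion '[{"travel": [0.109, 0.094, 0], "rot": [0, 0, 0], "hand": 1}, {"travel": [0.109, 0.094, 0], "rot": [0, 0, 0], "hand": 1}, {"travel": [0.109, 0.094, 0], "rot": [0, 0, 0], "hand": 1}, {"travel": [0.109, 0.094, 0], "rot": [0, 0, 0], "hand": 1}, {"travel": [0.109, 0.094, 0], "rot": [0, 0, 0], "hand": 1}, {"travel": [0.109, 0.094, 0], "rot": [0, 0, 0], "hand": 1}, {"travel": [0.109, 0.094, 0], "rot": [0, 0, 0], "hand": 1}, {"travel": [0.109, 0.094, 0], "rot": [0, 0, 0], "hand": 1}, {"travel": [0.109, 0.094, 0], "rot": [0, 0, 0], "hand": 1}, {"travel": [0.109, 0.094, 0], "rot": [0, 0, 0], "hand": 1}]'

```text
clock: 1.77
position: [557.7, -102.5, 230.9]
ee_rot: [0.974, -0.226, -0.0, 0.0]
contact_force: [0.4, 0.6, -0.8]
gripper_width: 85.4
grasp_force: 0.0
```

>>> servo_tool --motion '[{"travel": [0, 0, 0.02], "rot": [0, 0, 0.019], "hand": 1}, {"travel": [0, 0, 0.02], "rot": [0, 0, 0.019], "hand": 1}, {"travel": [0, 0, 0.02], "rot": [0, 0, 0.019], "hand": 1}, {"travel": [0, 0, 0.02], "rot": [0, 0, 0.019], "hand": 1}, {"travel": [0, 0, 0.02], "rot": [0, 0, 0.019], "hand": 1}, {"travel": [0, 0, 0], "rot": [0, 0, 0], "hand": 1}, {"travel": [0, 0, 0], "rot": [0, 0, 0], "hand": 1}]'

```text
clock: 2.35
position: [557.2, -100.8, 205.8]
ee_rot: [0.865, -0.501, -0.001, 0.0]
contact_force: [-0.2, -0.2, 0.5]
gripper_width: 85.4
grasp_force: 0.0
```

Run:
```python
from h import *
im,d,W=cloud("wrist"); save("w1",im); np.savez("w1.npz",im=im,W=W)
go([556,-102,205],-1.05)
s=sensors.read_state();print(s["clock"],s["joints"],s["contact_force"])
```

```text
shift [0.0014 0.0077 0.0048] rotz 0.0 yaw now -1.05 tilt [-0.0005 -0.0001] pos [ 557.5 -100.7  206.2] j6 0.414
2.4 [ 1.07213109e-01  3.05424619e-01 -1.76394199e-01  8.74987125e-05
 -1.08944308e+00  4.13715265e-01] [ 1.05644437 -0.72185315  0.17342373]
```

View pics/w1.png

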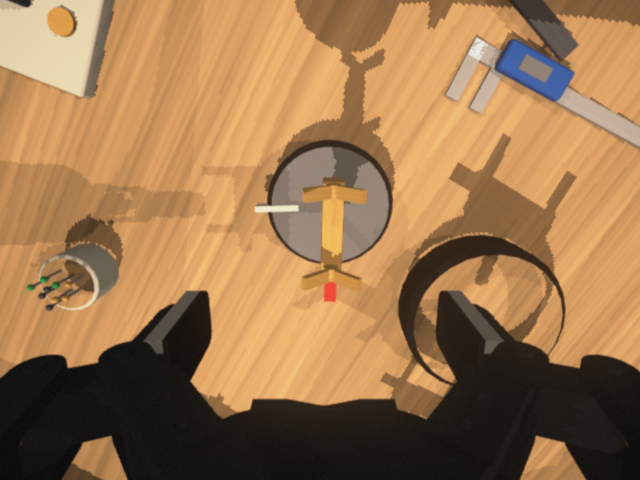

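Wrist view: the bar runs from (330,185) to (330,268), with the red nose at (330,292). The white line runs (256,209) to (298,208), and the base circle is centred near (331,202). Next I'll measure these from the wrist cloud.

```bash
cat >> h.py <<'E'
def stand(im,W,c0=(556,-102)):
    from scipy.optimize import least_squares
    hsv=cv2.cvtColor(im,cv2.COLOR_RGB2HSV).astype(int); H,S,V=hsv[...,0],hsv[...,1],hsv[...,2]
    Z=W[...,2]; r=np.hypot(W[...,0]-c0[0],W[...,1]-c0[1]); o={}
    ring=(Z>28)&(Z<36)&(r<70)
    cs=cv2.findContours(ring.astype(np.uint8),0,1)[0]; hull=cv2.convexHull(max(cs,key=len))[:,0]
    P=np.array([W[v,u,:2] for u,v in hull]); f=least_squares(lambda p:np.hypot(*(P-p[:2]).T)-p[2],[*c0,55],loss="soft_l1"); o["base"]=f.x
    red=(r<75)&((H<6)|(H>174))&(S>170)&(V>80)&(Z>80)&(Z<118); o["red"]=np.nanmean(W[red],0)
    wh=(r<60)&(S<60)&(V>150)&(Z>28)&(Z<37); P=W[wh]; o["white"]=P.mean(0); o["wn"]=len(P)
    o["wdir"]=np.linalg.svd(P[:,:2]-P[:,:2].mean(0))[2][0]
    br=(r<45)&(H>10)&(H<30)&(S>110)&(Z>85)
    P=W[br]; zt=np.median(P[(r[br]<20),2]); o["bartop"]=zt
    Q=W[(r<19)&(abs(Z-zt)<3)]; o["barmid"]=Q.mean(0)
    F=W[br&(Z>zt+8)]; o["forks"]=F.mean(0); o["fmax"]=np.nanmax(F[:,2])
    Q=W[(r<45)&(abs(Z-zt)<3)&br][:,:2]; (c,wh_,a)=cv2.minAreaRect(Q.astype(np.float32)); o["rect"]=(c,wh_,a)
    o["bardir"]=np.linalg.svd(Q-Q.mean(0))[2][0]
    for k,v in o.items(): print(k,np.round(v,3) if k!="rect" else v)
    return o
E
python3 - <<'E'
from h import *
z=np.load("w1.npz"); o=stand(z["im"],z["W"])
E
```

```text
base [ 553.04  -106.806   53.087]
red [532.625 -68.574 112.067]
white [ 552.944 -104.656   32.271]
wn 4635
wdir [-0.9   -0.437]
bartop 278.629
barmid [ 561.404 -109.116  280.184]
forks [ 566.593 -111.526  289.173]
fmax 293.8
rect ((546.3135375976562, -118.48735809326172), (63.69449996948242, 23.254770278930664), 12.176453590393066)
bardir [0.867 0.498]
```

```bash
sed -i 's/    Z=W\[...,2\]; r=/    W=W.copy(); W[W[...,2]>145]=np.nan; Z=W[...,2]; r=/; s/(S<60)&(V>150)/(S<60)\&(V>175)/' h.py
python3 - <<'E'
from h import *
z=np.load("w1.npz"); o=stand(z["im"],z["W"])
c=o["base"][:2]
im=z["im"];print(im[208,280],im[220,300])
for k in("red","white"): v=o[k][:2]-c; print(k,np.hypot(*v),np.arctan2(v[1],v[0]))
E
```

```text
base [ 553.04  -106.806   53.087]
red [532.625 -68.574 112.067]
white [590.901 -82.91   33.124]
wn 283
wdir [-0.857 -0.515]
bartop 113.003
barmid [ 552.232 -104.418  112.966]
forks [ 553.362 -107.347  130.899]
fmax 139.272
rect ((551.8302612304688, -104.21112060546875), (13.951436042785645, 69.63168334960938), 28.357402801513672)
bardir [-0.476  0.879]
[240 234 205] [157 137 124]
red 43.341170966348486 2.061242129725132
white 44.77187079057129 0.5630130076271764
```

Run:
```python
from h import *
go([553,-106.4,84],-1.075)
```

```text
shift [0.0107 0.0266 0.4889] rotz 0.004 yaw now -1.05 tilt [-0.0005 -0.0001] pos [ 557.5 -100.7  206.2] j6 0.414
```

>>> servo_tool --motion '[{"travel": [0.0107, 0.0266, 0.04], "rot": [0, 0, 0.004], "hand": 1}, {"travel": [0, 0, 0.08], "rot": [0, 0, 0], "hand": 1}, {"travel": [0, 0, 0.08], "rot": [0, 0, 0], "hand": 1}, {"travel": [0, 0, 0.08], "rot": [0, 0, 0], "hand": 1}, {"travel": [0, 0, 0.08], "rot": [0, 0, 0], "hand": 1}, {"travel": [0, 0, 0.07], "rot": [0, 0, 0], "hand": 1}, {"travel": [0, 0, 0.04], "rot": [0, 0, 0], "hand": 1}, {"travel": [0, 0, 0.018], "rot": [0, 0, 0], "hand": 1}, {"travel": [0, 0, 0], "rot": [0, 0, 0], "hand": 1}, {"travel": [0, 0, 0], "rot": [0, 0, 0], "hand": 1}]'

```text
clock: 3.23
position: [553.8, -106.3, 85.1]
ee_rot: [0.859, -0.513, 0.001, -0.0]
contact_force: [1.0, -0.8, 0.8]
gripper_width: 85.6
grasp_force: 0.0
```

>>> servo_tool --motion '[{"travel": [0, 0, 0], "rot": [0, 0, 0], "hand": 0.4}, {"travel": [0, 0, 0], "rot": [0, 0, 0], "hand": 0.4}, {"travel": [0, 0, 0], "rot": [0, 0, 0], "hand": 0.4}, {"travel": [0, 0, 0], "rot": [0, 0, 0], "hand": 0.4}, {"travel": [0, 0, 0], "rot": [0, 0, 0], "hand": 0.4}, {"travel": [0, 0, 0], "rot": [0, 0, 0], "hand": 0.4}]'

```text
clock: 3.73
position: [553.1, -106.4, 84.5]
ee_rot: [0.858, -0.513, 0.0, -0.0]
contact_force: [0.7, 1.1, -0.4]
gripper_width: 34.2
grasp_force: 0.0
```

Run:
```python
from h import *
im,d,W=cloud("wrist"); save("w2",im)
stand(im,W,(553,-106.4))
go([553,-106.4,84],-1.075)
s=sensors.read_state();print(s["clock"],s["contact_force"],s["gripper_width"])
```

```text
base [ 553.521 -105.902   53.712]
red [nan nan nan]
white [ 545.07  -110.146   32.337]
wn 7111
wdir [-0.776 -0.631]
bartop 113.006
barmid [ 553.388 -106.566  113.   ]
forks [ 566.562 -128.897  131.003]
fmax 144.936
rect ((553.69970703125, -107.9768295288086), (52.807960510253906, 51.14140319824219), 75.79598999023438)
bardir [-0.475  0.88 ]
shift [-0.      0.0005  0.0016] rotz -0.0004 yaw now -1.078 tilt [ 0.0001 -0.    ] pos [ 553.1 -106.4   84.4] j6 0.395
3.7833 [ 0.30348207 -0.3167395  -0.37987645] 34.058990145641495h.py:27: RuntimeWarning: Mean of empty slice
  red=(r<75)&((H<6)|(H>174))&(S>170)&(V>80)&(Z>80)&(Z<118); o["red"]=np.nanmean(W[red],0)
```

View pics/w2.png

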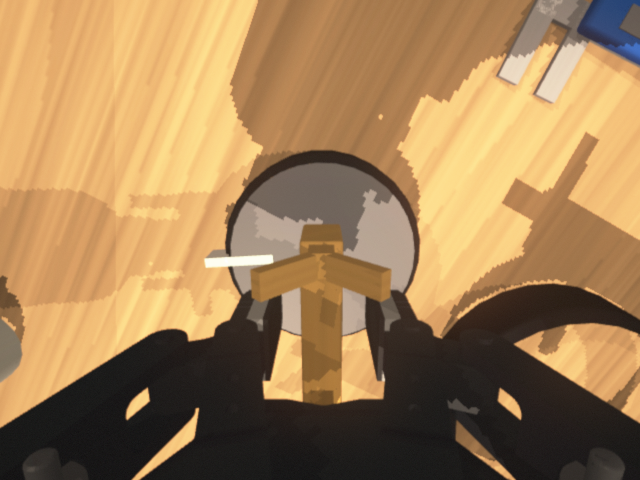

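>>> servo_tool --motion '[{"travel": [0, 0, 0], "rot": [0, 0, 0], "hand": 0}, {"travel": [0, 0, 0], "rot": [0, 0, 0], "hand": 0}, {"travel": [0, 0, 0], "rot": [0, 0, 0], "hand": 0}, {"travel": [0, 0, 0], "rot": [0, 0, 0], "hand": 0}, {"travel": [0, 0, 0], "rot": [0, 0, 0], "hand": 0}, {"travel": [0, 0, 0], "rot": [0, 0, 0], "hand": 0}]'

```text
clock: 4.28
position: [553.4, -106.3, 84.5]
ee_rot: [0.858, -0.513, 0.0, -0.0]
contact_force: [0.9, 0.7, 1.3]
gripper_width: 13.4
grasp_force: 60.7
```

>>> servo_tool --motion '[{"travel": [0, 0, 0.0007], "rot": [0, 0, 0.01], "hand": 0}, {"travel": [0, 0, 0.0007], "rot": [0, 0, 0.018], "hand": 0}, {"travel": [0, 0, 0.0007], "rot": [0, 0, 0.018], "hand": 0}, {"travel": [0, 0, 0.0007], "rot": [0, 0, 0.018], "hand": 0}]'

```text
clock: 4.62
position: [553.7, -106.2, 84.0]
ee_rot: [0.737, -0.676, 0.0, -0.0]
contact_force: [0.5, 0.7, 1.9]
gripper_width: 12.7
grasp_force: 61.0
```

Run:
```python
from h import *
go([553,-106.4,84],-1.075)
s=sensors.read_state();print(s["clock"],s["contact_force"],s["wrist_torque"],s["gripper_width"],s["grasp_force"])
```

```text
shift [0.0004 0.0027 0.    ] rotz -0.0652 yaw now -1.485 tilt [ 0.0013 -0.0001] pos [ 553.7 -106.2   84. ] j6 -0.012
4.6167 [0.45732124 0.73304736 1.86902049] [ 0.33690397 -0.18523607  0.1002744 ] 12.744620445266962 60.97395658493042
```

>>> servo_tool --motion '[{"travel": [0, 0, 0.0007], "rot": [0, 0, 0.0185], "hand": 0}, {"travel": [0, 0, 0.0007], "rot": [0, 0, 0.0185], "hand": 0}, {"travel": [0, 0, 0.0007], "rot": [0, 0, 0.0185], "hand": 0}, {"travel": [0, 0, 0.0007], "rot": [0, 0, 0.0185], "hand": 0}, {"travel": [0, 0, 0.0007], "rot": [0, 0, 0.0185], "hand": 0}, {"travel": [0, 0, 0.0007], "rot": [0, 0, 0.0185], "hand": 0}, {"travel": [0, 0, 0.0007], "rot": [0, 0, 0.0185], "hand": 0}, {"travel": [0, 0, 0.0007], "rot": [0, 0, 0.0185], "hand": 0}, {"travel": [0, 0, 0.0007], "rot": [0, 0, 0.0185], "hand": 0}, {"travel": [0, 0, 0.0007], "rot": [0, 0, 0.018], "hand": 0}]'

```text
clock: 5.45
position: [554.2, -106.3, 82.5]
ee_rot: [-0.247, 0.969, -0.0, 0.001]
contact_force: [1.2, 0.6, 2.1]
gripper_width: 13.2
grasp_force: 61.0
```

>>> servo_tool --motion '[{"travel": [0, 0, 0], "rot": [0, 0, 0], "hand": 0}, {"travel": [0, 0, 0], "rot": [0, 0, 0], "hand": 0}]'

```text
clock: 5.62
position: [554.1, -106.3, 82.4]
ee_rot: [-0.25, 0.968, -0.0, 0.001]
contact_force: [2.0, -0.4, 2.2]
gripper_width: 13.1
grasp_force: 61.0
```

Run:
```python
from h import *
im,d,W=cloud("wrist");stand(im,W,(553,-106.4))
go([553,-106.4,81.6],-2.675)
s=sensors.read_state();print(s["clock"],s["contact_force"],s["wrist_torque"],s["gripper_width"],s["grasp_force"])
```

```text
base [ 552.454 -106.365   52.826]
red [nan nan nan]
white [ 527.451 -106.775   32.176]
wn 10059
wdir [0.043 0.999]
bartop 110.871
barmid [ 551.665 -106.754  110.875]
forks [ 530.778 -115.639  129.767]
fmax 144.978
rect ((547.9160766601562, -101.89697265625), (60.712158203125, 26.76100730895996), 30.009559631347656)
bardir [0.869 0.496]
shift [0.0039 0.0018 0.0032] rotz 0.0063 yaw now -2.636 tilt [ 0.0022 -0.0002] pos [ 554.1 -106.3   82.4] j6 -1.163
5.6667 [2.16416179 0.96507003 2.20859663] [ 0.15015567 -0.49715383  0.27804453] 12.849599174519629 61.01430416107178h.py:27: RuntimeWarning: Mean of empty slice
  red=(r<75)&((H<6)|(H>174))&(S>170)&(V>80)&(Z>80)&(Z<118); o["red"]=np.nanmean(W[red],0)
```

>>> servo_tool --motion '[{"travel": [0, 0, 0], "rot": [0, 0, 0], "hand": 0.5}, {"travel": [0, 0, 0], "rot": [0, 0, 0], "hand": 0.5}, {"travel": [0, 0, 0], "rot": [0, 0, 0], "hand": 0.5}, {"travel": [0, 0, 0], "rot": [0, 0, 0], "hand": 0.5}, {"travel": [0, 0, 0], "rot": [0, 0, 0], "hand": 0.5}, {"travel": [0, 0, 0], "rot": [0, 0, 0], "hand": 0.5}]'

```text
clock: 6.17
position: [552.8, -106.4, 81.7]
ee_rot: [-0.249, 0.969, 0.0, -0.0]
contact_force: [0.6, -0.1, -0.4]
gripper_width: 42.4
grasp_force: 0.0
```

Run:
```python
from h import *
im,d,W=cloud("wrist");save("w3",im);stand(im,W,(553,-106.4))
im,d,W=cloud("top"); save("top3",cv2.resize(im[180:265,290:400],None,fx=5,fy=5,interpolation=2))
```

```text
base [ 552.482 -106.445   52.906]
red [nan nan nan]
white [ 530.652 -100.992   32.185]
wn 9834
wdir [0.472 0.882]
bartop 110.874
barmid [ 552.741 -106.308  110.892]
forks [ 533.589 -121.785  129.069]
fmax 144.793
rect ((550.9420166015625, -109.66464233398438), (58.11832046508789, 49.88936233520508), 84.62352752685547)
bardir [0.738 0.675]h.py:27: RuntimeWarning: Mean of empty slice
  red=(r<75)&((H<6)|(H>174))&(S>170)&(V>80)&(Z>80)&(Z<118); o["red"]=np.nanmean(W[red],0)
```

View pics/w3.png

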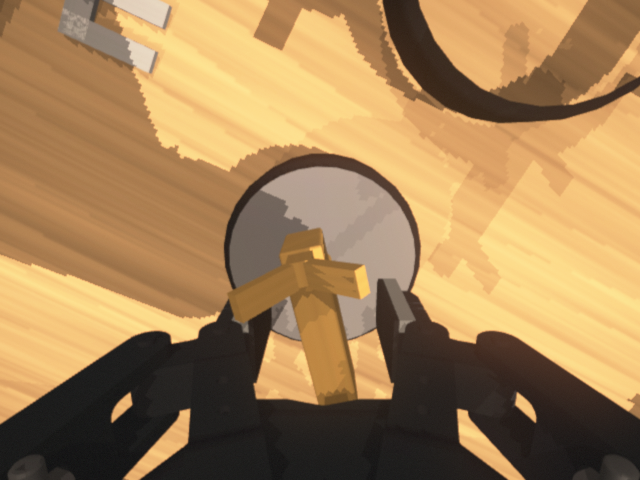

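Released: the bar sprang back about 0.22 rad and now sits near 0.74 rad, with the mark near 0.555. I'll rise to measure it precisely.

>>> servo_tool --motion '[{"travel": [0, 0, 0], "rot": [0, 0, -0.01], "hand": 1}, {"travel": [0, 0, 0], "rot": [0, 0, -0.01], "hand": 1}, {"travel": [0, 0, 0], "rot": [0, 0, -0.01], "hand": 1}, {"travel": [0, 0, 0], "rot": [0, 0, -0.007], "hand": 1}, {"travel": [0, 0, -0.08], "rot": [0, 0, 0], "hand": 1}, {"travel": [0, 0, -0.12], "rot": [0, 0, 0], "hand": 1}, {"travel": [0, 0, -0.12], "rot": [0, 0, 0], "hand": 1}, {"travel": [0, 0, -0.12], "rot": [0, 0, 0], "hand": 1}, {"travel": [0, 0, -0.06], "rot": [0, 0, 0], "hand": 1}, {"travel": [0, 0, 0], "rot": [0, 0, 0], "hand": 1}]'

```text
clock: 7.1
position: [555.4, -106.5, 211.6]
ee_rot: [-0.36, 0.933, -0.002, 0.004]
contact_force: [0.3, -0.7, -0.3]
gripper_width: 85.2
grasp_force: 0.0
```

>>> servo_tool --motion '[{"travel": [0, 0, 0], "rot": [0, 0, 0], "hand": 1}]'

```text
clock: 7.18
position: [553.2, -106.2, 207.7]
ee_rot: [-0.359, 0.933, -0.0, 0.001]
contact_force: [-0.2, 0.1, -1.3]
gripper_width: 85.9
grasp_force: 0.0
```

```bash
cat >> h.py <<'E'
def ang(o,c=(553,-106.4)):
    f=lambda v:round(float(np.arctan2(v[1],v[0])),3)
    print("ANG red",f(o["red"][:2]-c),"bar",f(o["bardir"]),"white",f(o["white"][:2]-c),"wdir",f(o["wdir"]))
E
python3 - <<'E'
from h import *
im,d,W=cloud("wrist");save("w4",im);o=stand(im,W,(553,-106.4)); ang(o)
go([553,-106.4,81.6],-2.4)
z=np.load("w1.npz"); ang(stand(z["im"],z["W"]))
E
```

```text
base [ 552.393 -106.379   53.032]
red [585.541 -77.839 109.934]
white [600.096 -78.589  33.042]
wn 14
wdir [0.849 0.528]
bartop 110.852
barmid [ 552.538 -106.534  110.841]
forks [ 552.037 -106.886  128.793]
fmax 137.09
rect ((554.5814819335938, -104.52833557128906), (69.25384521484375, 13.851131439208984), 41.70335006713867)
bardir [0.75  0.662]
ANG red 0.72 bar 0.723 white 0.533 wdir 0.556
shift [-0.001  -0.0024  0.4989] rotz -0.0011 yaw now -2.407 tilt [-0.0009  0.0006] pos [ 552.5 -106.2  206.3] j6 -0.934
base [ 553.04  -106.806   53.087]
red [532.625 -68.574 112.067]
white [590.901 -82.91   33.124]
wn 283
wdir [-0.857 -0.515]
bartop 113.003
barmid [ 552.232 -104.418  112.966]
forks [ 553.362 -107.347  130.899]
fmax 139.272
rect ((551.8302612304688, -104.21112060546875), (13.951436042785645, 69.63168334960938), 28.357402801513672)
bardir [-0.476  0.879]
ANG red 2.065 bar 2.067 white 0.555 wdir -2.6
```

View pics/w4.png

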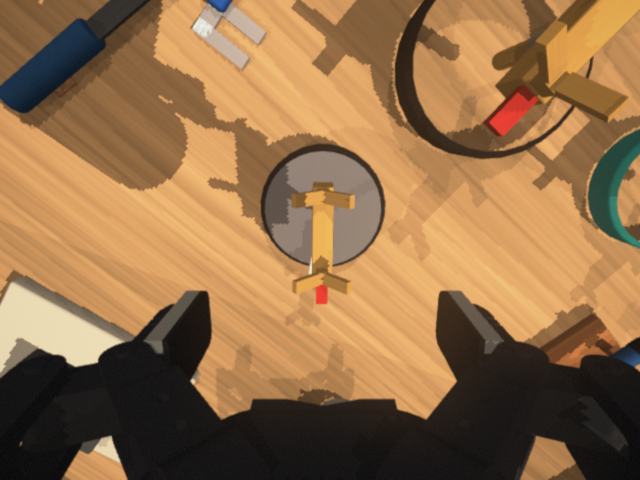

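Now the nose is at 0.722 and the mark at about 0.55, with springback of about 0.215. I'll regrip and turn to a held angle of about 0.33.

>>> servo_tool --motion '[{"travel": [0, -0.001, 0.04], "rot": [0, 0, 0.002], "hand": 1}, {"travel": [0, 0, 0.08], "rot": [0, 0, 0], "hand": 1}, {"travel": [0, 0, 0.08], "rot": [0, 0, 0], "hand": 1}, {"travel": [0, 0, 0.08], "rot": [0, 0, 0], "hand": 1}, {"travel": [0, 0, 0.08], "rot": [0, 0, 0], "hand": 1}, {"travel": [0, 0, 0.08], "rot": [0, 0, 0], "hand": 1}, {"travel": [0, 0, 0.04], "rot": [0, 0, 0], "hand": 1}, {"travel": [0, 0, 0.018], "rot": [0, 0, 0], "hand": 0.5}, {"travel": [0, 0, 0], "rot": [0, 0, 0], "hand": 0.4}, {"travel": [0, 0, 0], "rot": [0, 0, 0], "hand": 0.3}]'

```text
clock: 8.07
position: [553.6, -106.6, 82.5]
ee_rot: [-0.353, 0.935, -0.0, 0.0]
contact_force: [0.1, 0.3, 0.2]
gripper_width: 51.3
grasp_force: 0.0
```

>>> servo_tool --motion '[{"travel": [0, 0, 0], "rot": [0, 0, 0], "hand": 0}, {"travel": [0, 0, 0], "rot": [0, 0, 0], "hand": 0}, {"travel": [0, 0, 0], "rot": [0, 0, 0], "hand": 0}, {"travel": [0, 0, 0], "rot": [0, 0, 0], "hand": 0}, {"travel": [0, 0, 0], "rot": [0, 0, 0], "hand": 0}, {"travel": [0, 0, 0], "rot": [0, 0, 0], "hand": 0}, {"travel": [0, 0, 0], "rot": [0, 0, 0], "hand": 0}, {"travel": [0, 0, 0], "rot": [0, 0, 0], "hand": 0}]'

```text
clock: 8.73
position: [554.0, -106.6, 83.3]
ee_rot: [-0.354, 0.935, -0.0, 0.001]
contact_force: [-0.9, 0.1, 5.6]
gripper_width: 12.7
grasp_force: 61.3
```

Run:
```python
from h import *
go([553,-106.4,82],-2.81)
s=sensors.read_state();print(s["clock"],s["contact_force"],s["wrist_torque"],s["gripper_width"],s["grasp_force"])
```

```text
shift [0.0026 0.0034 0.0053] rotz 0.0623 yaw now -2.419 tilt [ 0.002  -0.0003] pos [ 554.  -106.6   83.3] j6 -0.946
8.7333 [-0.8870635   0.07357414  5.55068766] [ 0.08171737  0.08936156 -0.05006893] 12.654114695393005 61.292452812194824
```

>>> servo_tool --motion '[{"travel": [0, 0, 0], "rot": [0, 0, 0.012], "hand": 0}, {"travel": [0, 0, 0], "rot": [0, 0, 0.013], "hand": 0}, {"travel": [0, 0, 0], "rot": [0, 0, 0.013], "hand": 0}, {"travel": [0, 0, 0], "rot": [0, 0, 0.012], "hand": 0}, {"travel": [0, 0, 0], "rot": [0, 0, 0.012], "hand": 0}, {"travel": [0, 0, 0], "rot": [0, 0, 0], "hand": 0}, {"travel": [0, 0, 0], "rot": [0, 0, 0], "hand": 0}, {"travel": [0, 0, 0], "rot": [0, 0, 0], "hand": 0}]'

```text
clock: 9.4
position: [554.0, -106.6, 83.1]
ee_rot: [-0.167, 0.986, -0.0, 0.001]
contact_force: [-0.5, 0.1, 5.8]
gripper_width: 13.2
grasp_force: 61.3
```

Run:
```python
from h import *
go([553,-106.4,82],-2.81)
s=sensors.read_state();print(s["clock"],s["contact_force"],s["wrist_torque"],s["gripper_width"],s["grasp_force"])
```

```text
shift [0.0037 0.002  0.0045] rotz 0.0007 yaw now -2.805 tilt [ 0.0018 -0.0004] pos [ 554.  -106.6   83.1] j6 -1.333
9.4 [-0.52410222  0.07716408  5.75786785] [-0.02165648  0.01544423  0.27061244] 13.222410575667663 61.27870559692383
```

>>> servo_tool --motion '[{"travel": [0, 0, 0], "rot": [0, 0, 0], "hand": 0.5}, {"travel": [0, 0, 0], "rot": [0, 0, 0], "hand": 0.6}, {"travel": [0, 0, 0], "rot": [0, 0, 0], "hand": 0.7}, {"travel": [0, 0, 0], "rot": [0, 0, 0], "hand": 1}, {"travel": [0, 0, 0], "rot": [0, 0, 0], "hand": 1}, {"travel": [0, 0, 0], "rot": [0, 0, -0.013], "hand": 1}, {"travel": [0, 0, 0], "rot": [0, 0, -0.013], "hand": 1}, {"travel": [0, 0, 0], "rot": [0, 0, -0.009], "hand": 1}, {"travel": [0, 0, -0.06], "rot": [0, 0, 0], "hand": 1}, {"travel": [0, 0, -0.1], "rot": [0, 0, 0], "hand": 1}]'

```text
clock: 10.23
position: [550.9, -106.5, 119.8]
ee_rot: [-0.273, 0.962, 0.001, -0.004]
contact_force: [0.6, 0.1, -0.5]
gripper_width: 85.4
grasp_force: 0.0
```

>>> servo_tool --motion '[{"travel": [0, 0, -0.12], "rot": [0, 0, 0], "hand": 1}, {"travel": [0, 0, -0.12], "rot": [0, 0, 0], "hand": 1}, {"travel": [0, 0, -0.1], "rot": [0, 0, 0], "hand": 1}, {"travel": [0, 0, 0], "rot": [0, 0, 0], "hand": 1}, {"travel": [0, 0, 0], "rot": [0, 0, 0], "hand": 1}, {"travel": [0, 0, 0], "rot": [0, 0, 0], "hand": 1}]'

```text
clock: 10.73
position: [552.5, -106.4, 206.5]
ee_rot: [-0.273, 0.962, 0.0, -0.001]
contact_force: [-0.3, -0.9, -0.4]
gripper_width: 85.4
grasp_force: 0.0
```

Run:
```python
from h import *
im,d,W=cloud("wrist");save("w5",im);o=stand(im,W,(553,-106.4)); ang(o)
go([553,-106.4,81.6],-2.59)
```

```text
base [ 552.265 -106.306   52.957]
red [589.38  -83.071 109.676]
white [nan nan nan]
wn 0
wdir [1. 0.]
bartop 110.654
barmid [ 552.434 -106.388  110.66 ]
forks [ 552.225 -106.519  128.588]
fmax 136.815
rect ((554.8350830078125, -105.04930114746094), (69.13817596435547, 13.769892692565918), 32.128318786621094)
bardir [0.844 0.536]
ANG red 0.57 bar 0.565 white nan wdir 0.0
shift [-0.0036 -0.0022  0.4973] rotz 0.0001 yaw now -2.589 tilt [-0.0028  0.0003] pos [ 552.3 -106.4  205.9] j6 -1.115h.py:28: RuntimeWarning: Mean of empty slice.
  wh=(r<60)&(S<60)&(V>175)&(Z>28)&(Z<37); P=W[wh]; o["white"]=P.mean(0); o["wn"]=len(P)
  ret = um.true_divide(
h.py:29: RuntimeWarning: Mean of empty slice.
  o["wdir"]=np.linalg.svd(P[:,:2]-P[:,:2].mean(0))[2][0]
```

View pics/w5.png

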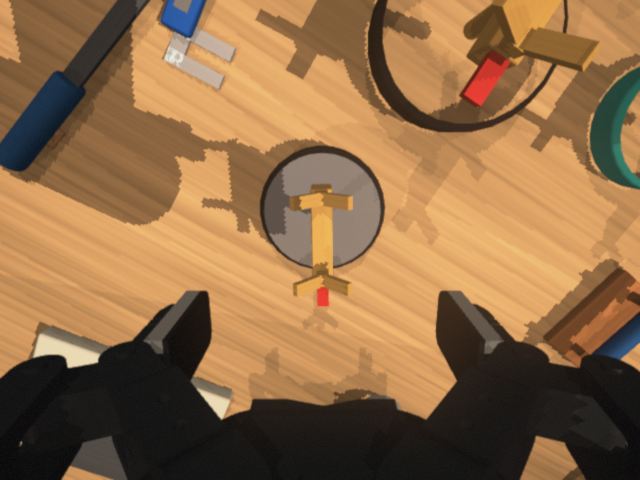

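Run:
```python
from h import *
def wd(im,W,tag):
    hsv=cv2.cvtColor(im,cv2.COLOR_RGB2HSV).astype(int);Z=W[...,2]
    r=np.hypot(W[...,0]-553,W[...,1]+106.4)
    for V in(170,190):
      m=(hsv[...,1]<70)&(hsv[...,2]>V)&(Z>29)&(Z<36)&(r<56)&(r>28)
      P=W[m][:,:2]
      if len(P)<5: continue
      e=np.linalg.svd(P-P.mean(0))[2][0]; f=P.mean(0)-[552.6,-106.4]; print(tag,V,len(P),P.mean(0),np.arctan(e[1]/e[0]),np.arctan2(f[1],f[0]))
for n in("w1","scene0","top0"):
    z=np.load(n+".npz"); wd(z["im"],z["W"],n)
im,d,W=cloud("scene"); wd(im,W,"scene now"); o=stand(im,W,(555,-103)); ang(o)
save("s6",cv2.resize(im[225:330,240:330],None,fx=5,fy=5,interpolation=2))
```

```text
w1 170 221 [588.48372168 -84.32235132] 0.5447975500928778 0.5515611562143885
w1 190 206 [588.62576334 -84.23146127] 0.5580974135625432 0.5516315913640827
scene0 170 20 [591.01229856 -82.93336087] 0.4782968940139655 0.5484064091237818
scene now 170 28 [589.42349378 -83.69860816] 0.5522948359614064 0.5524578452611771
scene now 190 15 [590.09516477 -83.10933557] 0.5987066145900173 0.5558364309665356
base [ 558.008 -105.252   52.629]
red [591.043 -83.614 108.59 ]
white [589.568 -83.683  32.801]
wn 15
wdir [0.861 0.508]
bartop 106.382
barmid [ 557.918 -108.989  106.691]
forks [ 555.967 -101.792  126.721]
fmax 136.616
rect ((556.7673950195312, -103.997314453125), (61.99391174316406, 15.818378448486328), 32.95948028564453)
bardir [0.849 0.528]
ANG red 0.54 bar 0.556 white 0.556 wdir 0.533
```

View pics/s6.png

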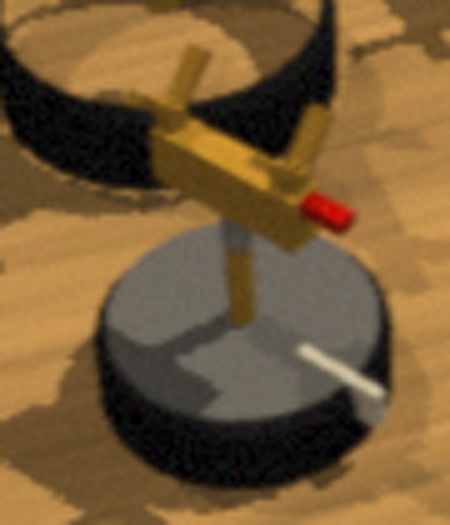

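Scene crop: the nose (330,212) stands over the white line (340,370), with bar and line parallel; they agree within about 0.015 rad. On to the torch.

Run:
```python
from h import *
go([506.5,189.5,150],-0.127-np.pi)
```

```text
shift [-0.4659  1.1037  0.2237] rotz 0.1081 yaw now -2.589 tilt [-0.0032  0.0001] pos [ 552.3 -106.5  205.8] j6 -1.115
```

>>> servo_tool --motion '[{"travel": [-0.0518, 0.1226, 0], "rot": [0, 0, 0], "hand": 1}, {"travel": [-0.0518, 0.1226, 0], "rot": [0, 0, 0], "hand": 1}, {"travel": [-0.0518, 0.1226, 0], "rot": [0, 0, 0], "hand": 1}, {"travel": [-0.0518, 0.1226, 0], "rot": [0, 0, 0], "hand": 1}, {"travel": [-0.0518, 0.1226, 0], "rot": [0, 0, 0], "hand": 1}, {"travel": [-0.0518, 0.1226, 0], "rot": [0, 0, 0], "hand": 1}, {"travel": [-0.0518, 0.1226, 0], "rot": [0, 0, 0], "hand": 1}, {"travel": [-0.0518, 0.1226, 0], "rot": [0, 0, 0], "hand": 1}, {"travel": [-0.0518, 0.1226, 0], "rot": [0, 0, 0], "hand": 1}, {"travel": [0, 0, 0.03], "rot": [0, 0, 0.018], "hand": 1}]'

```text
clock: 11.67
position: [507.8, 194.2, 199.8]
ee_rot: [-0.22, 0.976, 0.0, 0.001]
contact_force: [-0.3, 0.2, 0.4]
gripper_width: 85.3
grasp_force: 0.0
```

>>> servo_tool --motion '[{"travel": [0, 0, 0.04], "rot": [0, 0, 0.018], "hand": 1}, {"travel": [0, 0, 0.04], "rot": [0, 0, 0.018], "hand": 1}, {"travel": [0, 0, 0.04], "rot": [0, 0, 0.018], "hand": 1}, {"travel": [0, 0, 0.04], "rot": [0, 0, 0.018], "hand": 1}, {"travel": [0, 0, 0.03], "rot": [0, 0, 0.018], "hand": 1}, {"travel": [0, 0, 0], "rot": [0, 0, 0], "hand": 1}, {"travel": [0, 0, 0], "rot": [0, 0, 0], "hand": 1}, {"travel": [0, 0, 0], "rot": [0, 0, 0], "hand": 1}]'

```text
clock: 12.33
position: [507.8, 189.4, 152.2]
ee_rot: [0.062, 0.998, -0.0, -0.0]
contact_force: [0.5, -0.5, 0.3]
gripper_width: 85.0
grasp_force: 0.0
```

```bash
cat >> h.py <<'E'
def torch(im,W,c,zlo,zhi):
    Z=W[...,2]; m=(np.hypot(W[...,0]-c[0],W[...,1]-c[1])<95)&(Z>zlo)&(Z<zhi)
    n,l,st,_=cv2.connectedComponentsWithStats(m.astype(np.uint8)); k=1+np.argmax(st[1:,4]); P=W[l==k]
    e=np.linalg.svd(P-P.mean(0),full_matrices=False)[2][0]; e*=np.sign(e[0]); q=(P-P.mean(0))@e
    print("torch n",len(P),"dir",e,"yaw",np.arctan2(e[1],e[0]),"len",np.ptp(q),"mid(tip)",P.mean(0)+e*(q.max()-77),"mid(tail)",P.mean(0)+e*(q.min()+62),"ztop",np.percentile(P[:,2],98))
E
python3 - <<'E'
from h import *
im,d,W=cloud("wrist");save("w7",im);torch(im,W,(506.5,189.5),44,60)
go([506.5,189.5,27],-0.127-np.pi)
E
```

```text
torch n 4398 dir [ 0.991098   -0.13212619 -0.01635286] yaw -0.1325314948520379 len 138.88077433238874 mid(tip) [505.26137578 190.85941379  48.94361854] mid(tail) [505.3795401  190.84366095  48.94166886] ztop 51.86810941187432
shift [ 0.0057 -0.0008  0.5022] rotz 0.0005 yaw now 3.018 tilt [0.0003 0.    ] pos [507.9 189.5 152.5] j6 -2.351
```

View pics/w7.png

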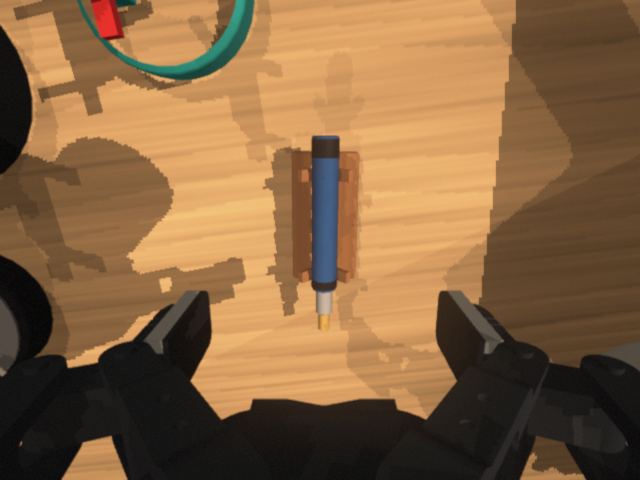

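Wrist view: torch from (325,137) tail to (324,328) nozzle, centred between the fingers, with the nozzle on the tool −x side. I'll descend and grip.

>>> servo_tool --motion '[{"travel": [0.011, 0.004, 0.04], "rot": [0, 0, 0.0014], "hand": 1}, {"travel": [0, 0, 0.08], "rot": [0, 0, 0], "hand": 1}, {"travel": [0, 0, 0.08], "rot": [0, 0, 0], "hand": 1}, {"travel": [0, 0, 0.08], "rot": [0, 0, 0], "hand": 1}, {"travel": [0, 0, 0.08], "rot": [0, 0, 0], "hand": 1}, {"travel": [0, 0, 0.08], "rot": [0, 0, 0], "hand": 1}, {"travel": [0, 0, 0.04], "rot": [0, 0, 0], "hand": 1}, {"travel": [0, 0, 0.022], "rot": [0, 0, 0], "hand": 0.6}, {"travel": [0, 0, 0], "rot": [0, 0, 0], "hand": 0.4}, {"travel": [0, 0, 0], "rot": [0, 0, 0], "hand": 0.3}]'

```text
clock: 13.22
position: [505.7, 191.2, 27.6]
ee_rot: [0.067, 0.998, 0.0, 0.001]
contact_force: [-0.5, -0.9, 0.6]
gripper_width: 51.6
grasp_force: 0.0
```

>>> servo_tool --motion '[{"travel": [0, 0, 0], "rot": [0, 0, 0], "hand": 0.3}, {"travel": [0, 0, 0], "rot": [0, 0, 0], "hand": 0.2}, {"travel": [0, 0, 0], "rot": [0, 0, 0], "hand": 0}, {"travel": [0, 0, 0], "rot": [0, 0, 0], "hand": 0}, {"travel": [0, 0, 0], "rot": [0, 0, 0], "hand": 0}, {"travel": [0, 0, 0], "rot": [0, 0, 0], "hand": 0}, {"travel": [0, 0, 0], "rot": [0, 0, 0], "hand": 0}, {"travel": [0, 0, 0], "rot": [0, 0, 0], "hand": 0}, {"travel": [0, 0, 0], "rot": [0, 0, 0], "hand": 0}]'

```text
clock: 13.97
position: [505.5, 190.5, 28.1]
ee_rot: [0.067, 0.998, 0.0, 0.001]
contact_force: [-1.1, -4.0, 5.9]
gripper_width: 16.1
grasp_force: 58.4
```

Run:
```python
from h import *
go([505.3,190.85,27],-0.1325)
s=sensors.read_state();print(s["clock"],s["contact_force"],s["gripper_width"],s["grasp_force"])
```

```text
shift [0.0009 0.0014 0.0045] rotz -0.0003 yaw now 3.007 tilt [ 0.0011 -0.    ] pos [505.5 190.5  28.1] j6 -2.367
13.9667 [-1.088627   -4.01491636  5.94603923] 16.12216169122964 58.38618457317352
```

>>> servo_tool --motion '[{"travel": [0, 0, -0.02], "rot": [0, 0, 0], "hand": 0}, {"travel": [0, 0, -0.06], "rot": [0, 0, 0], "hand": 0}, {"travel": [0, 0, -0.1], "rot": [0, 0, 0], "hand": 0}, {"travel": [0, 0, -0.12], "rot": [0, 0, 0], "hand": 0}, {"travel": [0, 0, -0.12], "rot": [0, 0, 0], "hand": 0}, {"travel": [0, 0, -0.12], "rot": [0, 0, 0], "hand": 0}, {"travel": [0, 0, -0.1], "rot": [0, 0, 0], "hand": 0}, {"travel": [0, 0, -0.05], "rot": [0, 0, 0], "hand": 0}, {"travel": [0, 0, 0], "rot": [0, 0, 0], "hand": 0}, {"travel": [0, 0, 0], "rot": [0, 0, 0], "hand": 0}]'

```text
clock: 14.8
position: [504.7, 191.0, 199.5]
ee_rot: [0.068, 0.998, 0.001, 0.0]
contact_force: [1.1, 0.3, -1.3]
gripper_width: 16.0
grasp_force: 58.6
```

Run:
```python
from h import *
s=sensors.read_state();print(s["clock"],s["contact_force"],s["gripper_width"],s["grasp_force"])
im,d,W=cloud("scene"); hsv=cv2.cvtColor(im,cv2.COLOR_RGB2HSV).astype(int); p=s["position"]
m=(np.hypot(W[...,0]-p[0],W[...,1]-p[1])<95)&(hsv[...,0]>100)&(hsv[...,0]<125)&(hsv[...,1]>120)&(W[...,2]>120); P=W[m]
print(len(P),P.min(0),P.max(0),np.linalg.svd(P-P.mean(0),full_matrices=False)[2][0])
go([552.4,-106.4,190],0.565)
```

```text
14.8 [ 1.08567843  0.29220701 -1.3455743 ] 15.998552970110588 58.58986437320709
218 [469.83518123 132.44294946 210.58406004] [551.85444502 240.70004925 372.9060727 ] [ 0.01855095  0.04824344 -0.99866332]
shift [-0.3516 -1.1509  0.0329] rotz -0.1114 yaw now 3.006 tilt [-0.002  -0.0002] pos [504.1 190.5 198.3] j6 -2.367
```

>>> servo_tool --motion '[{"travel": [-0.0352, -0.1151, 0], "rot": [0, 0, 0], "hand": 0}, {"travel": [-0.0352, -0.1151, 0], "rot": [0, 0, 0], "hand": 0}, {"travel": [-0.0352, -0.1151, 0], "rot": [0, 0, 0], "hand": 0}, {"travel": [-0.0352, -0.1151, 0], "rot": [0, 0, 0], "hand": 0}, {"travel": [-0.0352, -0.1151, 0], "rot": [0, 0, 0], "hand": 0}, {"travel": [-0.0352, -0.1151, 0], "rot": [0, 0, 0], "hand": 0}, {"travel": [-0.0352, -0.1151, 0], "rot": [0, 0, 0], "hand": 0}, {"travel": [-0.0352, -0.1151, 0], "rot": [0, 0, 0], "hand": 0}, {"travel": [-0.0352, -0.1151, 0], "rot": [0, 0, 0], "hand": 0}, {"travel": [-0.0352, -0.1151, 0], "rot": [0, 0, 0], "hand": 0}]'

```text
clock: 15.68
position: [552.5, -107.5, 197.0]
ee_rot: [0.067, 0.998, -0.0, -0.002]
contact_force: [0.5, -0.6, -1.6]
gripper_width: 16.0
grasp_force: 58.7
```

>>> servo_tool --motion '[{"travel": [0, 0, 0], "rot": [0, 0, -0.0186], "hand": 0}, {"travel": [0, 0, 0], "rot": [0, 0, -0.0186], "hand": 0}, {"travel": [0, 0, 0], "rot": [0, 0, -0.0186], "hand": 0}, {"travel": [0, 0, 0], "rot": [0, 0, -0.0186], "hand": 0}, {"travel": [0, 0, 0], "rot": [0, 0, -0.0186], "hand": 0}, {"travel": [0, 0, 0], "rot": [0, 0, -0.0184], "hand": 0}, {"travel": [0, 0, 0], "rot": [0, 0, 0], "hand": 0}, {"travel": [0, 0, 0], "rot": [0, 0, 0], "hand": 0}, {"travel": [0, 0, 0], "rot": [0, 0, 0], "hand": 0}]'

```text
clock: 16.43
position: [553.1, -106.1, 198.2]
ee_rot: [-0.278, 0.961, 0.0, -0.001]
contact_force: [-0.2, 0.1, -1.1]
gripper_width: 16.0
grasp_force: 58.8
```

Run:
```python
from h import *
im,d,W=cloud("wrist"); save("w8",im)
go([552.4,-106.4,117.7],0.565)
s=sensors.read_state();print(s["clock"],s["contact_force"],s["gripper_width"])
# visible tail part of torch (camera side)
Z=W[...,2]; m=(np.hypot(W[...,0]-552,W[...,1]+106)<100)&(Z>200)&(Z<235); P=W[m]; print(len(P),P.min(0),P.max(0))
```

```text
shift [0.0031 0.0007 0.3232] rotz -0.0003 yaw now -2.578 tilt [-0.0016  0.    ] pos [ 553.3 -106.1  198.5] j6 -1.105
16.4833 [-0.31345019 -0.57941984 -1.01789781] 16.146236618507952
15253 [ 496.35714322 -145.02091239  200.83584308] [588.68715942 -77.60314017 234.99627492]
```

View pics/w8.png

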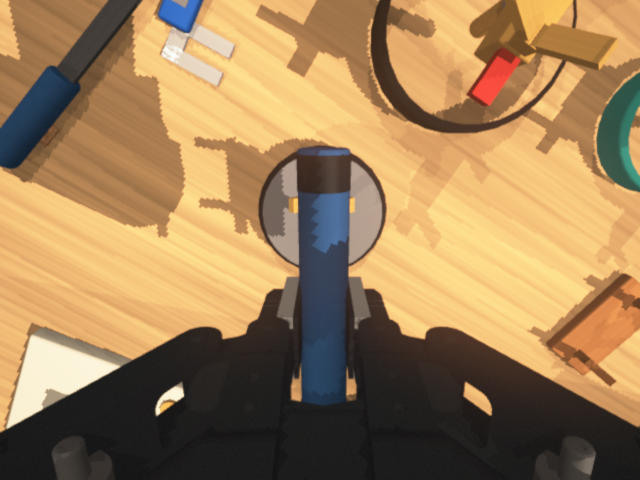

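The torch is held level, with its tail end at (325,150) and the fork tips visible either side at (294,205) and (352,205). I'll measure its offset in the hand.

Run:
```python
from h import *
im,d,W=cloud("wrist"); s=sensors.read_state(); R=Rn.from_quat(s["ee_rot"]).as_matrix()
T=(W-s["position"])@R
b=T[140:275,290:360].reshape(-1,3); b=b[(b[:,2]<5)&(b[:,2]>-60)]
print(np.nanmax(b[:,0]),"tail x (expect 62)")
for x in(25,35,45,55):
    q=b[abs(b[:,0]-x)<2]; print(x,"y",q[:,1].min(),q[:,1].max(),"ztop",np.percentile(q[:,2],3))
```

```text
61.69416136605592 tail x (expect 62)
25 y -7.8664941877555705 9.73688717822091 ztop -23.00752503132133
35 y -8.067624253306526 9.952737678719421 ztop -23.208762892526124
45 y -7.846154341719452 9.74099817100807 ztop -23.268279201600883
55 y -7.947807231112225 9.790388720033198 ztop -23.602954121501785
```

>>> servo_tool --motion '[{"travel": [0.0034, -0.0016, 0.03], "rot": [0, 0, 0], "hand": 0}, {"travel": [0, 0, 0.05], "rot": [0, 0, 0], "hand": 0}, {"travel": [0, 0, 0.06], "rot": [0, 0, 0], "hand": 0}, {"travel": [0, 0, 0.06], "rot": [0, 0, 0], "hand": 0}, {"travel": [0, 0, 0.05], "rot": [0, 0, 0], "hand": 0}, {"travel": [0, 0, 0.03], "rot": [0, 0, 0], "hand": 0}, {"travel": [0, 0, 0.02], "rot": [0, 0, 0], "hand": 0}, {"travel": [0, 0, 0.006], "rot": [0, 0, 0], "hand": 0}, {"travel": [0, 0, 0], "rot": [0, 0, 0], "hand": 0}, {"travel": [0, 0, 0], "rot": [0, 0, 0], "hand": 0}]'

```text
clock: 17.37
position: [553.6, -107.0, 123.5]
ee_rot: [-0.279, 0.96, -0.0, 0.001]
contact_force: [-0.4, 0.2, -1.4]
gripper_width: 15.8
grasp_force: 58.8
```

>>> servo_tool --motion '[{"travel": [0, 0, 0.003], "rot": [0, 0, 0], "hand": 0}, {"travel": [0, 0, 0.003], "rot": [0, 0, 0], "hand": 0}, {"travel": [0, 0, 0.002], "rot": [0, 0, 0], "hand": 0}, {"travel": [0, 0, 0], "rot": [0, 0, 0], "hand": 0}, {"travel": [0, 0, 0], "rot": [0, 0, 0], "hand": 0}]'

```text
clock: 17.78
position: [553.2, -107.0, 121.0]
ee_rot: [-0.279, 0.96, -0.0, 0.0]
contact_force: [0.5, 1.2, -1.3]
gripper_width: 16.0
grasp_force: 58.8
```

Run:
```python
from h import *
go([552.8,-106.9,118.6],0.565)
s=sensors.read_state();print(s["clock"],s["contact_force"],s["wrist_torque"],s["gripper_width"])
im,d,W=cloud("scene"); save("s9",cv2.resize(im[195:320,225:345],None,fx=4.5,fy=4.5,interpolation=2))
```

```text
shift [0.0011 0.0011 0.0096] rotz 0.0 yaw now -2.576 tilt [ 0.0003 -0.    ] pos [ 553.2 -107.   121. ] j6 -1.102
17.7833 [ 0.49793918  1.19109472 -1.32736569] [-0.02152783 -0.00974621  0.05939878] 16.012246240649723
```

View pics/s9.png

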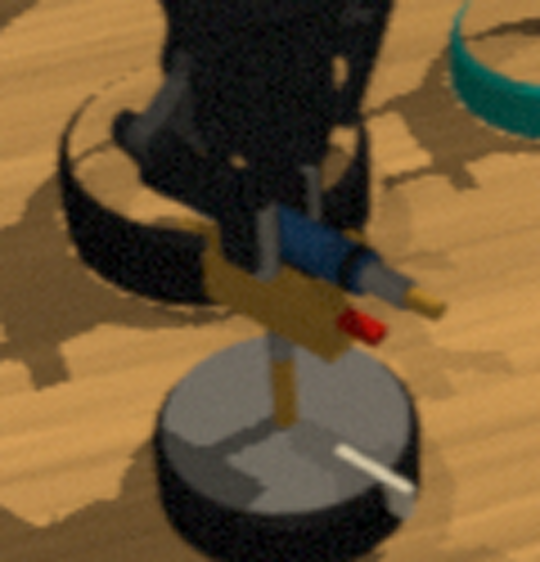

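The torch is in line above the bar: nozzle (430,300) over red nose (362,325). I've viewed 10 pictures (including this one), so from here I'll use numbers only. Lowering in small steps while watching the force.

>>> servo_tool --motion '[{"travel": [0.001, 0, 0.003], "rot": [0, 0, 0], "hand": 0}, {"travel": [0, 0, 0.002], "rot": [0, 0, 0], "hand": 0}, {"travel": [0, 0, 0], "rot": [0, 0, 0], "hand": 0}, {"travel": [0, 0, 0], "rot": [0, 0, 0], "hand": 0}]'

```text
clock: 18.17
position: [552.9, -107.1, 119.6]
ee_rot: [-0.279, 0.96, 0.0, -0.0]
contact_force: [0.3, 0.4, -1.3]
gripper_width: 16.1
grasp_force: 58.9
```

>>> servo_tool --motion '[{"travel": [0, 0, 0.003], "rot": [0, 0, 0], "hand": 0}, {"travel": [0, 0, 0], "rot": [0, 0, 0], "hand": 0}, {"travel": [0, 0, 0], "rot": [0, 0, 0], "hand": 0}]'

```text
clock: 18.42
position: [553.0, -107.1, 118.9]
ee_rot: [-0.279, 0.96, -0.0, 0.0]
contact_force: [-0.8, -0.5, -1.7]
gripper_width: 16.0
grasp_force: 58.8
```

>>> servo_tool --motion '[{"travel": [0, 0, 0.002], "rot": [0, 0, 0], "hand": 0}, {"travel": [0, 0, 0.002], "rot": [0, 0, 0], "hand": 0}, {"travel": [0, 0, 0], "rot": [0, 0, 0], "hand": 0}, {"travel": [0, 0, 0], "rot": [0, 0, 0], "hand": 0}]'

```text
clock: 18.75
position: [553.3, -107.2, 118.5]
ee_rot: [-0.279, 0.96, -0.0, 0.001]
contact_force: [0.0, 0.3, 2.4]
gripper_width: 15.7
grasp_force: 59.3
```

Run:
```python
from h import *
go([552.8,-106.9,118],0.565)
s=sensors.read_state();print(s["clock"],s["contact_force"],s["wrist_torque"])
```

```text
shift [0.0011 0.0021 0.0019] rotz 0.0001 yaw now -2.576 tilt [ 0.0011 -0.0002] pos [ 553.3 -107.2  118.5] j6 -1.102
18.75 [0.02344119 0.34535447 2.38091613] [-0.02936472  0.11878124 -0.05036275]
```

>>> servo_tool --motion '[{"travel": [0, 0, 0], "rot": [0, 0, 0], "hand": 0.22}, {"travel": [0, 0, 0], "rot": [0, 0, 0], "hand": 0.25}, {"travel": [0, 0, 0], "rot": [0, 0, 0], "hand": 0.3}, {"travel": [0, 0, 0], "rot": [0, 0, 0], "hand": 0.4}, {"travel": [0, 0, 0], "rot": [0, 0, 0], "hand": 0.6}, {"travel": [0, 0, 0], "rot": [0, 0, 0], "hand": 0.8}, {"travel": [0, 0, 0], "rot": [0, 0, 0], "hand": 0.8}, {"travel": [0, 0, 0], "rot": [0, 0, 0], "hand": 0.8}, {"travel": [0, 0, 0], "rot": [0, 0, 0], "hand": 0.8}]'

```text
clock: 19.5
position: [552.9, -107.1, 117.9]
ee_rot: [-0.279, 0.96, 0.0, -0.0]
contact_force: [0.0, -0.5, -0.1]
gripper_width: 68.2
grasp_force: 0.0
```

>>> servo_tool --motion '[{"travel": [0, 0, -0.02], "rot": [0, 0, 0], "hand": 0.8}, {"travel": [0, 0, -0.04], "rot": [0, 0, 0], "hand": 0.8}, {"travel": [0, 0, -0.06], "rot": [0, 0, 0], "hand": 0.8}, {"travel": [0, 0, -0.08], "rot": [0, 0, 0], "hand": 0.8}, {"travel": [0, 0, -0.1], "rot": [0, 0, 0], "hand": 0.8}, {"travel": [0, 0, -0.06], "rot": [0, 0, 0], "hand": 0.8}, {"travel": [0, 0, -0.04], "rot": [0, 0, 0], "hand": 0.8}, {"travel": [0, 0, 0], "rot": [0, 0, 0], "hand": 0.8}, {"travel": [0, 0, 0], "rot": [0, 0, 0], "hand": 0.8}, {"travel": [0, 0, 0], "rot": [0, 0, 0], "hand": 0.8}]'

```text
clock: 20.33
position: [552.1, -107.0, 216.8]
ee_rot: [-0.279, 0.96, 0.0, -0.001]
contact_force: [-0.5, -0.4, -0.7]
gripper_width: 68.2
grasp_force: 0.0
```

Run:
```python
from h import *
im,d,W=cloud("wrist"); torch(im,W,(552.5,-106.5),134,160)
W2=W.copy(); 
hsv=cv2.cvtColor(im,cv2.COLOR_RGB2HSV).astype(int); Z=W[...,2]; r=np.hypot(W[...,0]-552.5,W[...,1]+106.5)
m=(r<75)&((hsv[...,0]<6)|(hsv[...,0]>174))&(hsv[...,1]>170)&(hsv[...,2]>80)&(Z>80)&(Z<118); print("red",m.sum(),W[m].mean(0) if m.any() else 0)
im,d,W=cloud("scene"); o=stand(im,W,(555,-103)); ang(o); torch(im,W,(553,-106),134,160)
s=sensors.read_state();print(s["clock"],s["position"],s["contact_force"])
```

```text
torch n 5384 dir [ 0.84362279  0.53671768 -0.01532077] yaw 0.5666168365343294 len 139.84786866891318 mid(tip) [ 553.40970469 -105.78950602  139.28894051] mid(tail) [ 552.69442335 -106.24457212  139.30193051] ztop 142.32082495072845
red 0 0
base [ 558.584 -105.103   52.457]
red [590.808 -83.924 108.536]
white [591.563 -82.56   33.148]
wn 18
wdir [0.868 0.497]
bartop 105.745
barmid [ 559.002 -109.541  105.898]
forks [ 558.752 -105.683  128.55 ]
fmax 140.139
rect ((556.7116088867188, -104.62698364257812), (62.79576873779297, 14.464423179626465), 32.76154708862305)
bardir [0.843 0.538]
ANG red 0.536 bar 0.568 white 0.554 wdir 0.52
torch n 552 dir [ 0.83843817  0.54475432 -0.01625351] yaw 0.576181941085784 len 138.92230708601318 mid(tip) [ 556.77093273 -107.39468953  138.6640575 ] mid(tail) [ 556.83607343 -107.35236598  138.66279471] ztop 142.06868095842967
20.4333 [ 552.16716033 -107.11858007  216.47516831] [-0.28765957 -0.01109038  0.09124773]
```

```bash
python3 -c "
from bench import job_done
print(job_done())"
```

```text
the job is handed in; nothing more can be done
None
```

The job is handed in at about 20 s of the 72 s. After release the cradle's red nose stays within about 0.015 rad of the white mark. The blue torch rests level in both forks, centred within about 1 mm, with its nozzle out over the nose.

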